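Close the chisel case and clamp its draw latch

TASK

Close the wooden chisel case: slide its lid in until it meets its rubber seal and press it on with about 10 N, no more, then drop the latch's wire loop over behind the keeper on the lid, and push the lever over past centre until it lies fully flat, so that the latch clamps the lid. Work gently and leave the other things on the bench where they are.

Things in the scene. Friction and masses are not known exactly. Their poses are not given: they have to be found in the camera images.
- case: Beech case 160 x 290 x 100 mm high, standing firmly on the bench. Origin: centre of its underside; z up, +y is the way the lid slides open. Its top from y -145 to -30 mm is a fixed plywood deck (top at z = 100 mm); the rest is covered by the sliding lid, top level with the deck. Limit: 30 N on any part of the case or latch.
- pivot (a point): On the case: middle of the latch lever's pivot pin, 10 mm above the deck, at (0, -55, 110) mm in the case's frame; the pin runs along the case's x.
- lid: Plywood sliding lid, 130 (x) x 164 (y) x 8 mm, axes as the case's, origin at the centre of its underside. Slides along the case's y only, friction 1.5 N; starts 25 to 60 mm open. Clamped, its origin is at case y = 58 mm. Pressing it home with about 10 N means a peak of 8 to 12 N on the lid, within 10 mm of the clamped position; over 12 N on the lid spoils the seal.
- lid_edge (a point): On the lid: middle of its -y edge, which butts against a black rubber seal strip along the deck's edge. The seal's thickness differs each time and is not told: the lid meets it 1.5 to 8.5 mm before its clamped position, and it then gives 1 mm per 4 N, so press by feel. Let go, the lid comes back to where it met the seal: near enough for hooking.
- push_block (a point): On the lid: centre of the outer (+y) upright face of the wooden push block at the lid's end, 90 mm wide (x), 18 mm thick (y), 24 mm tall; this point is 12 mm above the lid's top and 82 mm from the lid's origin. Push here along the case's -y.
- keeper (a point): On the lid: seat of the loop's bar in the steel keeper, 3 mm above the lid's top. The keeper is a post 20 mm wide (x), 5 mm thick, 11 mm high; its +y face is 2.5 mm to the -y side of this point. A 4 mm thick lip at its top overhangs 4 mm to +y. The bar must come down on the lid more than 4 mm to +y of this point; it is then drawn in under the lip.
- lever (a joint): Steel latch lever. Rad: 0 = front stop, leaning 20 degrees from upright to +y (to the keeper); 0.35 upright; 1.92 closed stop, flat towards the case's -y, mid-plane 10 mm over the deck. Starts 0.09 to 0.26; stays where left (0.08 N m). Under load dead centre is at about 1.6, then it pulls itself shut. Closing draws the loop in 15 to 20 mm, so hook it with the lever near its start.
- lever_pad (a point): On the lever, a plate 22 mm wide (x), 3 mm thick, 72 mm long from its pivot pin: middle of width and thickness, 58 mm from the pin. A good place to push, with 2 to 8 N.
- bail_bar (a point): Middle of the bar of the latch's wire loop: 5 mm round wire, bar 31 mm along x, legs 76 mm long, hinged on the lever 26 mm from its pin (10 degrees behind the lever's line, towards closing). It starts standing up, leaning 10 to 30 degrees to +y, the bar above the lever's end, held by light friction; tipped more than about 45 degrees to +y it drops by itself onto the lid, behind the keeper.
- weight_pot: Bystander: small green weight, 26 mm across and 22 mm tall, standing on the deck in a corner beside the lever. Origin: underside.
- sanding_block: Bystander: cork block 55 x 90 x 30 mm lying beside the case on its +x side.
- screwdriver: Bystander: screwdriver lying beside the case on its -x side.
- hammer: Bystander: hammer lying on the bench to the robot's right.
- brush: Bystander: bench brush lying to the robot's left.
- glue: Bystander: white bottle 50 mm across, 120 mm tall, to the right of the case.
- cup: Bystander: steel cup 72 mm across, 80 mm tall, to the left of the case.

How it is judged:
By the outcome, as a careful person would: the job done as asked, in the order asked, and still so for the second after the job is handed in, with the robot touching nothing.
It also fails if it takes over 59 s, if anything falls off the work surface, if the arm or the gripper's body presses on something with over 40 N, if the wrist force passes 120 N, or if a joint passes its speed limit or range.

ROBOT

A 6-joint arm with a two-finger parallel gripper is mounted at the origin on the work surface. World frame = base frame: x ahead of the robot, y to its left, z up, the work surface at z = 0. Lengths are in m, angles in degrees, forces in N, time in s.
With the tool pointing down it reaches from about 0.375 to 0.9 m from the base axis. Payload 3.1 kg.
Tool frame: the origin (TCP) lies on the centre line of the jaws, within the pads' length; the fingertips stand 25 mm ahead of it and the grasp point (between the pads) lies 6 mm ahead of it; z points along the fingers, y is the line along which they close (so a half turn about z gives the same grasp; the last joint's range is limited). The gripper opens to 87 mm and grips with 3 to 60 N. Pads are 19 mm wide; open, the fingers measure 117 mm over their backs; the gripper's body (75 mm by 190 mm) begins 51 mm behind the grasp point.
Start: joints at [57.439, 30.224, 82.088, -0, 67.689, -10.227], TCP at [0.237, 0.578, 0.248] pointing down, gripper open.
Joint ranges: [-176.69, 176.69], [-43.24, 126.21], [12.49, 139.97], [-82, 262], [0, 151.66], [-163.58, 163.58]. Speed limits (degrees/s): [159.86, 159.86, 180, 180, 180, 180].

INTERFACE

Orientations are given as a 3x3 rotation matrix whose columns are the frame's x, y, z axes.
In Python, from rig import * gives the robot as it stands.
- The arm moves only by the tool step_arm, never from a script. Its argument "steps" is a list of rows, each a list of 7 numbers: the shift along the tool's x, y, z normalised to -1 to 1, where 1 is 0.3 m, then the turn, a rotation vector about the tool's x, y, z normalised to -1 to 1, where 1 is 45 degrees, then the gripper's target within -1 to 1 (shut at 1, half-way at 0, fully open at -1). A call has 1 to 8 rows; each row is the pose to reach, as a shift and turn from the pose commanded when the call began, along the tool's axes at that moment; what a row does not reach only later rows make up. A row lasts 1/12 s, in which the tool goes at most 41.7 mm and 7.16 degrees, less where a joint would pass 70% of its speed; a pose out of reach is approached as far as the arm can. A call with a number of a shift or a turn outside -1 to 1 is refused whole. A call with a gripper value outside its range is refused whole. The fingers move at their own pace and stop on an object; the grip force is fixed at half the most. Time passes only in rows, so rows that repeat a pose let the fingers close. It gives the time, the measured TCP pose, the force, the opening and the grip force at its end, in the units of the state.
- read_state(): the state, without advancing time (a new reading comes with each control period).
- capture(name): name is "scene" or "top"; returns a dict with "image" (420x560x3 uint8, red, green, blue), "vertical_fov" (degrees; the focal length in pixels is half the picture's height over the tangent of half this angle, whatever the lens; pixels are square), "cx", "cy" (the principal point, pixels), "world_from_camera" (4x4, takes a point from camera to world coordinates). Camera axes: x right, y down, z forward; pixel columns grow to the right and rows downward; lengths in m; the calibration is good to about 2 mm. A picture is of the moment at which its call begins. There is no depth.
- hand_in(): hands the job in; it is judged then, once.
The state is a dict: "time_s": time; "joint_positions": joint angles; "qvel": joint speeds; "tau": joint torques, N m; "position": TCP position; "tcp_rot": TCP orientation; "force": force on the tool from outside, world axes, zero at the start; "moment": the same for the moment, N m; "opening": opening from 0.0 (shut) to 1.0 (fully open); "grasp_force": force on a finger pad.
Only numpy, scipy, OpenCV 4.12 (cv2) and the standard library are available. Lean on these libraries where they do the work, as an engineer would, in place of code of your own. Each camera call takes 0.05 s, during which the arm holds its last target. There are 200 camera calls.

## Working session

There is one attempt and no reset: what is moved stays moved. The work goes in short steps, Python scripts to look and compute and a tool call to move; the robot and the scene stay as the last step left them, time stands still between calls to the robot, and variables do not carry over. Pictures are saved under pics/ and viewed, at most 10 in all, crops included, and the job is handed in when it is done.

Besides the shell and the picture viewer there is one more tool, called after "Request:" as name(argument=value, ...), one argument or row to a line, values as JSON. step_arm: Moves the arm, as the interface text tells. Scaled input: -1 to 1 covers 0.3 m each way for a shift and 45 degrees each way for a turn. Its arguments: {"type":"object","properties":{"steps":{"type":"array"}},"required":["steps"]}

```bash
mkdir -p pics; ls; cat > h.py <<'E'
import numpy as np, cv2
from rig import *
def cam(n):
    c=capture(n); im=c["image"]; h=im.shape[0]
    f=h/2/np.tan(np.radians(c["vertical_fov"])/2)
    return im,f,c["cx"],c["cy"],np.array(c["world_from_camera"])
def ray(c,u,v):
    _,f,cx,cy,T=c; d=T[:3,:3]@np.array([(u-cx)/f,(v-cy)/f,1]); return T[:3,3],d/np.linalg.norm(d)
def onz(c,u,v,z):
    o,d=ray(c,u,v); return o+d*(z-o[2])/d[2]
def proj(c,p):
    _,f,cx,cy,T=c; q=T[:3,:3].T@(np.array(p)-T[:3,3]); return np.array([cx+f*q[0]/q[2],cy+f*q[1]/q[2]])
def tri(c1,p1,c2,p2):
    o1,d1=ray(c1,*p1);o2,d2=ray(c2,*p2)
    s=np.linalg.lstsq(np.c_[d1,-d2],o2-o1,rcond=None)[0]; a=o1+s[0]*d1;b=o2+s[1]*d2
    return (a+b)/2,np.linalg.norm(a-b)
E
python3 - <<'E'
from h import *
for n in("scene","top"):
    c=cam(n); cv2.imwrite(f"pics/{n}0.png",c[0][:,:,::-1]); print(n,c[1:4],c[4].round(3).tolist())
    np.savez(f"{n}0.npz",im=c[0],f=c[1],cx=c[2],cy=c[3],T=c[4])
s=read_state(); print(s)
E
```

```text
pics
scene (np.float64(462.061851991061), 284.0736973991514, 214.66196084801427) [[-0.577, 0.45, -0.682, 1.472], [0.817, 0.298, -0.495, 0.66], [-0.02, -0.842, -0.539, 0.844], [0.0, 0.0, 0.0, 1.0]]
top (np.float64(421.84957901217354), 283.3022337545216, 210.10328260550128) [[-0.024, -0.989, 0.148, 0.418], [-0.999, 0.03, 0.037, 0.006], [-0.041, -0.147, -0.988, 1.104], [0.0, 0.0, 0.0, 1.0]]
{'time_s': 0.1, 'joint_positions': array([ 5.74384396e+01,  3.02717421e+01,  8.21485277e+01, -2.01021047e-03,
        6.76885866e+01, -1.02257418e+01]), 'qvel': array([ 0.00656416, -0.16505318, -0.14487959,  0.00183273,  0.03654993,
       -0.04530558]), 'tau': array([-4.51093265e-04, -4.40988421e+01, -1.77149910e+01,  6.34901575e-02,
        5.33980213e-02, -2.52975599e-05]), 'position': array([0.23715752, 0.57760561, 0.24669265]), 'tcp_rot': array([[-9.24977242e-01,  3.80021200e-01, -9.95180601e-04],
       [ 3.80022380e-01,  9.24975876e-01, -1.61873115e-03],
       [ 3.05365895e-04, -1.87548037e-03, -9.99998195e-01]]), 'force': array([ 1.10905609,  0.59041415, -0.26940699]), 'moment': array([-0.02370148, -0.00043266, -0.00125491]), 'grasp_force': 0.0, 'opening': 0.9968475617185687}
```

View pics/scene0.png

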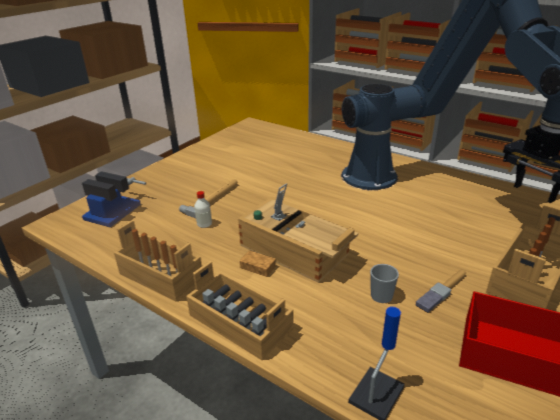

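View pics/top0.png

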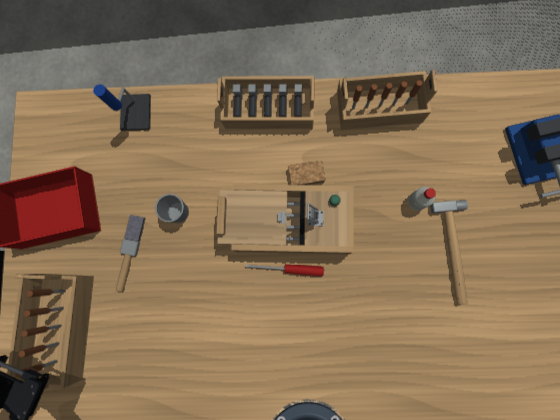

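The pictures show the case at top-view cols 218–354, rows 187–252. The push block is at about (221,215), the keeper at (284,217), the lever and loop at about (316,216) and the green weight at (335,200). Case +y is close to world +y. I'll enlarge both.

```bash
python3 - <<'E'
import cv2
a=cv2.imread("pics/top0.png")[180:260,208:364]; cv2.imwrite("pics/topc.png",cv2.resize(a,None,fx=5,fy=5,interpolation=cv2.INTER_CUBIC))
a=cv2.imread("pics/scene0.png")[175:280,232:364]; cv2.imwrite("pics/scenec.png",cv2.resize(a,None,fx=5,fy=5,interpolation=cv2.INTER_CUBIC))
E
```

```text
(no output)
```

View pics/topc.png

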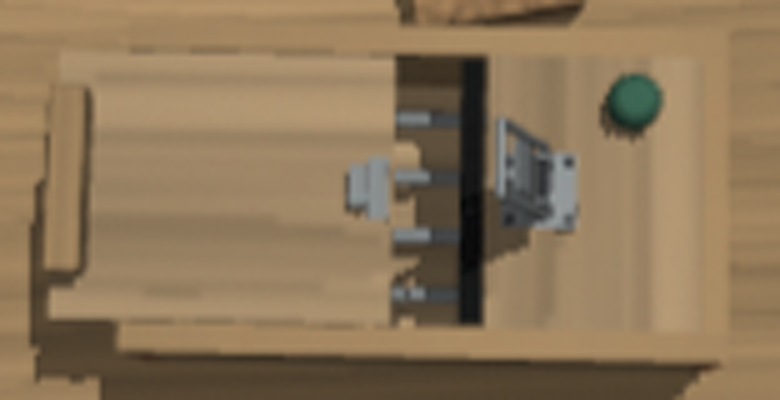

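View pics/scenec.png

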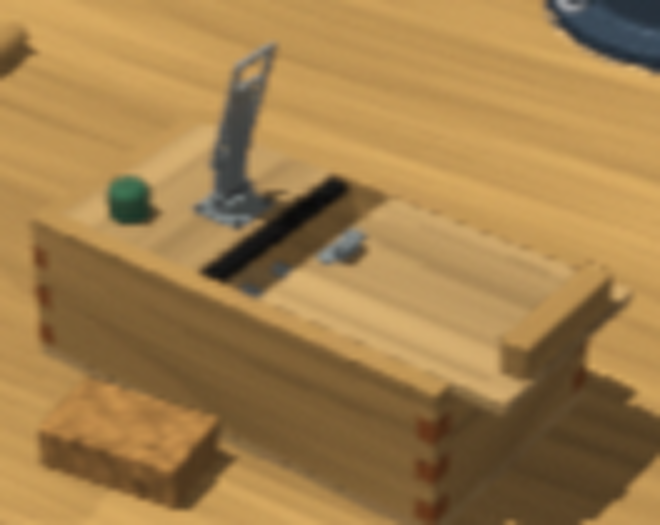

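The top crop shows the black seal at x 460–487, the keeper at about (370,188) and the lid's front edge at x≈393. The push block's top spans x 48–90. The loop's bar runs (499,118)–(502,190), and the case's right corners are (730,35) and (717,358). In the scene crop the bar is at about (257,57).

```bash
cat >> h.py <<'E'
def load(n):
    d=np.load(n+".npz"); return d["im"],float(d["f"]),float(d["cx"]),float(d["cy"]),d["T"]
def tc(u,v): return 208+(u-2)/5,180+(v-2)/5
def sc(u,v): return 232+(u-2)/5,175+(v-2)/5
E
python3 - <<'E'
from h import *
np.set_printoptions(precision=4,suppress=True)
t=load("top0"); s=load("scene0")
for k,(u,v),z in [("cR+",(732,30),.1),("cR-",(717,357),.1),("cL-",(117,348),.1),("sealdeck+",(487,57),.1),("sealdeck-",(485,325),.1),("seal+",(462,57),.1),("seal-",(460,325),.1),("lid+",(396,57),.1),("lid-",(391,325),.1),("blk+",(50,85),.124),("blk-",(46,272),.124),("blkin+",(90,88),.124),("blkin-",(85,268),.124),("keep lip mid",(368,188),.111)]:
    print(k,onz(t,*tc(u,v),z))
for k,(u,v),z in [("cR+",(35,222),.1),("cL+",(440,400),.1),("seal far",(345,180),.1),("seal near",(210,272),.1),("blk far",(608,275),.124),("blk near",(522,345),.124)]:
    print("S",k,onz(s,*sc(u,v),z))
print("bar",tri(t,tc(501,154),s,sc(257,56)))
print("bar+",tri(t,tc(500,118),s,sc(238,66)),"bar-",tri(t,tc(503,190),s,sc(275,46)))
E
```

```text
cR+ [ 0.6226 -0.1281  0.1   ]
cR- [ 0.4658 -0.1134  0.1   ]
cL- [0.4776 0.1711 0.1   ]
sealdeck+ [ 0.6132 -0.0097  0.1   ]
sealdeck- [ 0.4838 -0.0047  0.1   ]
seal+ [0.6136 0.0024 0.1   ]
seal- [0.4841 0.0072 0.1   ]
lid+ [0.6146 0.0343 0.1   ]
lid- [0.485 0.04  0.1  ]
blk+ [0.6017 0.1984 0.124 ]
blk- [0.5126 0.2004 0.124 ]
blkin+ [0.5996 0.1793 0.124 ]
blkin- [0.5139 0.182  0.124 ]
keep lip mid [0.5496 0.0489 0.111 ]
S cR+ [ 0.6255 -0.1212  0.1   ]
S cL+ [0.6393 0.1671 0.1   ]
S seal far [0.4858 0.0057 0.1   ]
S seal near [ 0.6104 -0.004   0.1   ]
S blk far [0.5199 0.2008 0.124 ]
S blk near [0.6021 0.194  0.124 ]
bar (array([ 0.5492, -0.0123,  0.2097]), np.float64(0.0008360110678166114))
bar+ (array([ 0.5652, -0.013 ,  0.2104]), np.float64(0.0007593897442678367)) bar- (array([ 0.5334, -0.0119,  0.209 ]), np.float64(0.0024164924490711983))
```

Request:
step_arm(
  steps=[
    [-0.71, -0.317, 0, 0, 0, 1, 1],
    [-0.71, -0.317, 0, 0, 0, 1, 1],
    [-0.71, -0.317, 0, 0, 0, 1, 1],
    [-0.71, -0.317, 0, 0, 0, 1, 1],
    [-0.71, -0.317, 0, 0, 0, 1, 1],
    [-0.71, -0.317, 0, 0, 0, 1, 1],
    [-0.71, -0.317, 0, 0, 0, 1, 1],
    [-0.71, -0.317, 0, 0, 0, 1, 1],
  ],
)

```text
time_s: 0.77
position: [0.3995, 0.4077, 0.2472]
tcp_rot: [[-0.382, 0.924, -0.001], [0.924, 0.382, -0.0], [-0.0, -0.001, -1.0]]
force: [-0.9, 0.3, -0.8]
opening: 0.481
grasp_force: 0.0
```

```bash
cat >> h.py <<'E'
from scipy.spatial.transform import Rotation as R
np.set_printoptions(precision=4,suppress=True)
A=np.radians(2.4); O=np.array([.5498,.0235,0])
X=np.array([np.cos(A),-np.sin(A),0]);Y=np.array([np.sin(A),np.cos(A),0]);Z=np.array([0,0,1.])
C=np.c_[X,Y,Z]
def goto(p):   # TCP target in case frame, m; tool x=case y, tool y=case x
    s=read_state(); W=O+C@np.array(p); Rt=np.c_[Y,X,-Z]; M=s["tcp_rot"]
    d=M.T@(W-s["position"]); r=R.from_matrix(M.T@Rt).as_rotvec(degrees=True)
    print("t",s["time_s"],"case",C.T@(s["position"]-O),"F case",C.T@s["force"],"open",s["opening"])
    print("shift",d/.3,"turn",r/45)
E
python3 -c "
from h import *
goto([0,.217,.20]);print(read_state()['joint_positions'])"
```

```text
t 0.7667 case [-0.1662  0.3776  0.2472] F case [-0.9228  0.2627 -0.8049] open 0.48066686295619043
shift [-0.7184  0.2782  0.157 ] turn [-0.0011  0.0003  0.5518]
[34.3615 26.0828 89.9988  0.0082 63.97   11.9269]
```

Request:
step_arm(
  steps=[
    [-0.718, 0.278, 0.157, 0, 0, 0.552, 1],
    [-0.718, 0.278, 0.157, 0, 0, 0.552, 1],
    [-0.718, 0.278, 0.157, 0, 0, 0.552, 1],
    [-0.718, 0.278, 0.157, 0, 0, 0.552, 1],
    [-0.718, 0.278, 0.157, 0, 0, 0.552, 1],
    [-0.718, 0.278, 0.157, 0, 0, 0.552, 1],
    [-0.718, 0.278, 0.157, 0, 0, 0.552, 1],
    [-0.718, 0.278, 0.157, 0, 0, 0.552, 1],
  ],
)

```text
time_s: 1.43
position: [0.5584, 0.242, 0.1995]
tcp_rot: [[0.039, 0.999, -0.002], [0.999, -0.039, 0.0], [-0.0, -0.002, -1.0]]
force: [-0.1, 0.5, -0.1]
opening: 0.005
grasp_force: 0.0
```

```bash
python3 -c "
from h import *
goto([0,.207,.131]);print(read_state()['joint_positions'])"
```

```text
t 1.4333 case [-0.0005  0.2187  0.1995] F case [-0.154   0.5021 -0.1207] open 0.004665671375060197
shift [-0.039   0.002   0.2283] turn [-0.0025  0.      0.0039]
[12.9116 32.2327 87.1523  0.032  60.7217 15.1218]
```

Request:
step_arm(
  steps=[
    [-0.04, 0.002, 0.228, 0, 0, 0.004, 1],
    [-0.04, 0.002, 0.228, 0, 0, 0.004, 1],
    [-0.04, 0.002, 0.228, 0, 0, 0.004, 1],
    [-0.05, 0.002, 0.228, 0, 0, 0.004, 1],
    [-0.06, 0.002, 0.228, 0, 0, 0.004, 1],
    [-0.065, 0.002, 0.228, 0, 0, 0.004, 1],
    [-0.07, 0.002, 0.228, 0, 0, 0.004, 1],
    [-0.07, 0.002, 0.228, 0, 0, 0.004, 1],
  ],
)

```text
time_s: 2.1
position: [0.5589, 0.2218, 0.1337]
tcp_rot: [[0.041, 0.999, 0.003], [0.999, -0.041, 0.001], [0.001, 0.003, -1.0]]
force: [0.1, -0.8, -0.2]
opening: 0.002
grasp_force: 0.0
```

```bash
python3 -c "
from h import *
goto([0,.187,.131])
for n in ('scene','top'):
    c=cam(n);cv2.imwrite(f'pics/{n}1.png',c[0][:,:,::-1])
a=cv2.imread('pics/scene1.png')[140:290,222:382]
b=cv2.imread('pics/top1.png')[170:265,198:358]
cv2.imwrite('pics/v1.png',cv2.resize(cv2.vconcat([a[:75*2],b]),None,fx=2.4,fy=2.4,interpolation=3))
"
```

```text
t 2.1 case [0.0008 0.1985 0.1337] F case [ 0.1771 -0.7509 -0.1594] open 0.0018209043723612698
shift [-0.0384 -0.0027  0.009 ] turn [ 0.0037 -0.0009  0.0013]
```

View pics/v1.png

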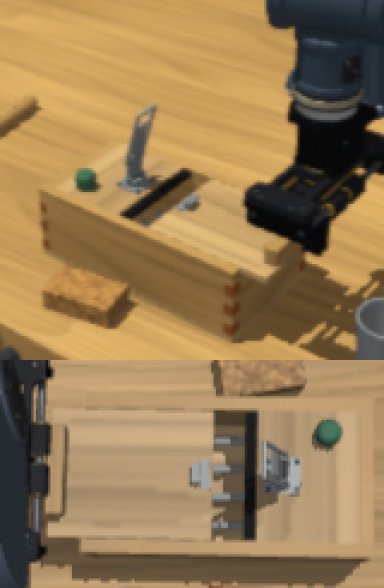

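The jaws are shut outside the push block, square to it, with nothing else in the way. Next I'll approach slowly.

Request:
step_arm(
  steps=[
    [-0.005, -0.003, 0.01, 0, 0, 0, 1],
    [-0.01, -0.003, 0.01, 0, 0, 0, 1],
    [-0.014, -0.003, 0.01, 0, 0, 0, 1],
    [-0.018, -0.003, 0.01, 0, 0, 0, 1],
    [-0.021, -0.003, 0.01, 0, 0, 0, 1],
    [-0.024, -0.003, 0.01, 0, 0, 0, 1],
    [-0.027, -0.003, 0.01, 0, 0, 0, 1],
    [-0.03, -0.003, 0.01, 0, 0, 0, 1],
  ],
)

```text
time_s: 2.87
position: [0.5569, 0.2125, 0.129]
tcp_rot: [[0.041, 0.999, 0.0], [0.999, -0.041, -0.0], [-0.0, 0.0, -1.0]]
force: [0.7, -0.6, -0.4]
opening: 0.005
grasp_force: 0.0
```

Request:
step_arm(
  steps=[
    [-0.003, 0, 0, 0, 0, 0, 1],
    [-0.006, 0, 0, 0, 0, 0, 1],
    [-0.009, 0, 0, 0, 0, 0, 1],
    [-0.012, 0, 0, 0, 0, 0, 1],
    [-0.015, 0, 0, 0, 0, 0, 1],
    [-0.018, 0, 0, 0, 0, 0, 1],
    [-0.021, 0, 0, 0, 0, 0, 1],
    [-0.024, 0, 0, 0, 0, 0, 1],
  ],
)

```text
time_s: 3.53
position: [0.5566, 0.2054, 0.1291]
tcp_rot: [[0.041, 0.999, 0.0], [0.999, -0.041, 0.0], [0.0, 0.0, -1.0]]
force: [-0.1, 2.0, -0.3]
opening: 0.004
grasp_force: 0.8
```

Request:
step_arm(
  steps=[
    [-0.003, 0, 0, 0, 0, 0, 1],
    [-0.006, 0, 0, 0, 0, 0, 1],
    [-0.009, 0, 0, 0, 0, 0, 1],
    [-0.012, 0, 0, 0, 0, 0, 1],
    [-0.015, 0, 0, 0, 0, 0, 1],
    [-0.018, 0, 0, 0, 0, 0, 1],
    [-0.021, 0, 0, 0, 0, 0, 1],
    [-0.024, 0, 0, 0, 0, 0, 1],
  ],
)

```text
time_s: 4.2
position: [0.5562, 0.1981, 0.129]
tcp_rot: [[0.041, 0.999, -0.0], [0.999, -0.041, -0.0], [-0.0, -0.0, -1.0]]
force: [-0.5, 2.1, 0.2]
opening: 0.005
grasp_force: 0.8
```

```bash
python3 -c "
from h import *
goto([0,.160,.131])"
```

```text
t 4.2 case [-0.0009  0.1747  0.129 ] F case [-0.5924  2.0324  0.1536] open 0.004528092553510994
shift [-0.0491  0.003  -0.0065] turn [-0.0001  0.      0.001 ]
```

Request:
step_arm(
  steps=[
    [-0.003, 0, 0, 0, 0, 0, 1],
    [-0.006, 0, 0, 0, 0, 0, 1],
    [-0.009, 0, 0, 0, 0, 0, 1],
    [-0.012, 0, 0, 0, 0, 0, 1],
    [-0.015, 0, 0, 0, 0, 0, 1],
    [-0.018, 0, 0, 0, 0, 0, 1],
    [-0.021, 0, 0, 0, 0, 0, 1],
    [-0.024, 0, 0, 0, 0, 0, 1],
  ],
)

```text
time_s: 4.87
position: [0.5559, 0.1909, 0.129]
tcp_rot: [[0.041, 0.999, -0.0], [0.999, -0.041, -0.0], [-0.0, -0.0, -1.0]]
force: [-1.2, 2.0, 0.8]
opening: 0.003
grasp_force: 0.8
```

Request:
step_arm(
  steps=[
    [-0.002, 0, 0, 0, 0, 0, 1],
    [-0.004, 0, 0, 0, 0, 0, 1],
    [-0.006, 0, 0, 0, 0, 0, 1],
    [-0.008, 0, 0, 0, 0, 0, 1],
    [-0.01, 0, 0, 0, 0, 0, 1],
    [-0.012, 0, 0, 0, 0, 0, 1],
  ],
)

```text
time_s: 5.37
position: [0.5557, 0.1874, 0.129]
tcp_rot: [[0.041, 0.999, -0.0], [0.999, -0.041, 0.0], [-0.0, -0.0, -1.0]]
force: [-1.7, 2.2, 0.4]
opening: 0.0
grasp_force: 0.8
```

Request:
step_arm(
  steps=[
    [-0.002, 0, 0, 0, 0, 0, 1],
    [-0.004, 0, 0, 0, 0, 0, 1],
    [-0.006, 0, 0, 0, 0, 0, 1],
    [-0.007, 0, 0, 0, 0, 0, 1],
  ],
)

```text
time_s: 5.7
position: [0.5556, 0.1852, 0.129]
tcp_rot: [[0.041, 0.999, -0.0], [0.999, -0.041, -0.0], [-0.0, -0.0, -1.0]]
force: [-0.4, 1.8, 0.2]
opening: 0.004
grasp_force: 0.8
```

```bash
python3 -c "
from h import *
goto([0,.160,.131])"
```

```text
t 5.7 case [-0.001   0.1618  0.129 ] F case [-0.4532  1.8257  0.1679] open 0.0039969688841802456
shift [-0.0062  0.0032 -0.0065] turn [-0.0003  0.0001  0.001 ]
```

Request:
step_arm(
  steps=[
    [-0.0015, 0, 0, 0, 0, 0, 1],
    [-0.003, 0, 0, 0, 0, 0, 1],
    [-0.0045, 0, 0, 0, 0, 0, 1],
    [-0.005, 0, 0, 0, 0, 0, 1],
  ],
)

```text
time_s: 6.03
position: [0.5555, 0.1838, 0.129]
tcp_rot: [[0.041, 0.999, -0.0], [0.999, -0.041, -0.0], [-0.0, -0.0, -1.0]]
force: [-1.3, 1.5, 0.1]
opening: 0.006
grasp_force: 0.8
```

Request:
step_arm(
  steps=[
    [-0.0015, 0, 0, 0, 0, 0, 1],
    [-0.003, 0, 0, 0, 0, 0, 1],
    [-0.004, 0, 0, 0, 0, 0, 1],
    [-0.004, 0, 0, 0, 0, 0, 1],
  ],
)

```text
time_s: 6.37
position: [0.5556, 0.1825, 0.129]
tcp_rot: [[0.041, 0.999, -0.0], [0.999, -0.041, -0.0], [-0.0, -0.0, -1.0]]
force: [0.0, 2.6, -0.1]
opening: 0.002
grasp_force: 0.6
```

Request:
step_arm(
  steps=[
    [-0.0015, 0, 0, 0, 0, 0, 1],
    [-0.003, 0, 0, 0, 0, 0, 1],
    [-0.004, 0, 0, 0, 0, 0, 1],
    [-0.004, 0, 0, 0, 0, 0, 1],
  ],
)

```text
time_s: 6.7
position: [0.5556, 0.1814, 0.129]
tcp_rot: [[0.041, 0.999, -0.0], [0.999, -0.041, -0.0], [-0.0, -0.0, -1.0]]
force: [-0.6, 1.1, 0.1]
opening: 0.006
grasp_force: 0.6
```

Request:
step_arm(
  steps=[
    [-0.0015, 0, 0, 0, 0, 0, 1],
    [-0.003, 0, 0, 0, 0, 0, 1],
    [-0.004, 0, 0, 0, 0, 0, 1],
    [-0.004, 0, 0, 0, 0, 0, 1],
  ],
)

```text
time_s: 7.03
position: [0.5555, 0.1801, 0.129]
tcp_rot: [[0.041, 0.999, -0.0], [0.999, -0.041, -0.0], [-0.0, -0.0, -1.0]]
force: [-1.1, 1.3, -0.4]
opening: 0.003
grasp_force: 0.6
```

Request:
step_arm(
  steps=[
    [-0.0015, 0, 0, 0, 0, 0, 1],
    [-0.003, 0, 0, 0, 0, 0, 1],
    [-0.004, 0, 0, 0, 0, 0, 1],
    [-0.004, 0, 0, 0, 0, 0, 1],
  ],
)

```text
time_s: 7.37
position: [0.5554, 0.1794, 0.1291]
tcp_rot: [[0.041, 0.999, 0.0], [0.999, -0.041, 0.001], [0.001, 0.0, -1.0]]
force: [-1.1, 2.9, -0.1]
opening: 0.002
grasp_force: 1.8
```

Request:
step_arm(
  steps=[
    [-0.001, 0, 0, 0, 0, 0, 1],
    [-0.002, 0, 0, 0, 0, 0, 1],
    [-0.002, 0, 0, 0, 0, 0, 1],
  ],
)

```text
time_s: 7.62
position: [0.5555, 0.1789, 0.1291]
tcp_rot: [[0.041, 0.999, 0.0], [0.999, -0.041, 0.001], [0.001, 0.0, -1.0]]
force: [-0.2, 5.3, -0.8]
opening: 0.004
grasp_force: 2.5
```

```bash
python3 -c "
from h import *
goto([0,.160,.131]); print(read_state()['grasp_force'])"
```

```text
t 7.6167 case [-0.0009  0.1555  0.1291] F case [-0.38    5.2654 -0.8367] open 0.004330029332628028
shift [ 0.0149  0.0029 -0.0065] turn [ 0.0002 -0.0012  0.0006]
2.4847227000282146
```

Request:
step_arm(
  steps=[
    [-0.001, 0, 0, 0, 0, 0, 1],
    [-0.002, 0, 0, 0, 0, 0, 1],
    [-0.002, 0, 0, 0, 0, 0, 1],
  ],
)

```text
time_s: 7.87
position: [0.5554, 0.1787, 0.1291]
tcp_rot: [[0.042, 0.999, 0.0], [0.999, -0.042, 0.002], [0.002, 0.0, -1.0]]
force: [-0.7, 6.3, -0.5]
opening: 0.004
grasp_force: 3.0
```

```bash
cat > avg.py <<'E'
from h import *
v=[]
for i in range(5):
    s=read_state(); v.append(np.r_[C.T@s["force"],s["grasp_force"],C.T@(s["position"]-O)]); cam("top")
print(s["time_s"],np.mean(v,0),np.std(v,0)[:3])
E
python3 avg.py
```

```text
8.0667 [-0.724   5.9103 -0.6723  2.9448 -0.0009  0.1553  0.129 ] [0.3555 0.3206 0.1729]
```

Request:
step_arm(
  steps=[
    [-0.001, 0, 0, 0, 0, 0, 1],
    [-0.002, 0, 0, 0, 0, 0, 1],
    [-0.003, 0, 0, 0, 0, 0, 1],
    [-0.004, 0, 0, 0, 0, 0, 1],
    [-0.004, 0, 0, 0, 0, 0, 1],
  ],
)

```text
time_s: 8.53
position: [0.5554, 0.1781, 0.1291]
tcp_rot: [[0.042, 0.999, 0.001], [0.999, -0.042, 0.003], [0.003, 0.0, -1.0]]
force: [-1.1, 7.9, 0.1]
opening: 0.007
grasp_force: 4.0
```

```bash
python3 avg.py
```

```text
8.7333 [-1.2195  8.2695 -0.9332  3.9395 -0.0009  0.1547  0.1291] [0.4105 0.5904 0.7285]
```

Request:
step_arm(
  steps=[
    [-0.001, 0, 0, 0, 0, 0, 1],
    [-0.002, 0, 0, 0, 0, 0, 1],
    [-0.003, 0, 0, 0, 0, 0, 1],
    [-0.003, 0, 0, 0, 0, 0, 1],
  ],
)

```text
time_s: 9.12
position: [0.5554, 0.1777, 0.1291]
tcp_rot: [[0.042, 0.999, 0.001], [0.999, -0.042, 0.004], [0.004, 0.001, -1.0]]
force: [-0.9, 9.7, -0.5]
opening: 0.009
grasp_force: 4.7
```

```bash
python3 avg.py
```

```text
9.3167 [-1.382   9.4585 -0.8353  4.6911 -0.0009  0.1543  0.1291] [0.2638 0.2793 0.4355]
```

Request:
step_arm(
  steps=[
    [0.005, 0, 0, 0, 0, 0, 1],
    [0.02, 0, 0, 0, 0, 0, 1],
    [0.06, 0, 0, 0, 0, 0, 1],
    [0.08, 0, -0.1, 0, 0, 0, 1],
    [0.08, 0, -0.23, 0, 0, 0, 1],
    [0.08, 0, -0.36, 0, 0, 0, 1],
    [0.08, 0, -0.47, 0, 0, 0, 1],
    [0.08, 0, -0.47, 0, 0, 0, 1],
  ],
)

```text
time_s: 10.03
position: [0.561, 0.2006, 0.2782]
tcp_rot: [[0.04, 0.999, 0.017], [0.999, -0.04, 0.001], [0.002, 0.017, -1.0]]
force: [0.8, 0.5, -0.3]
opening: 0.002
grasp_force: 0.0
```

```bash
python3 - <<'E'
from h import *
goto([0,-.065,.27])
c=[cam("top"),cam("scene")]
for n,k in zip(("top2","scene2"),c): np.savez(n+".npz",im=k[0],f=k[1],cx=k[2],cy=k[3],T=k[4])
a=c[1][0][175:280,232:364,::-1];b=c[0][0][180:260,208:364,::-1]
b=cv2.copyMakeBorder(b,0,0,0,0,0);a=cv2.copyMakeBorder(a,0,0,0,24,0)
cv2.imwrite("pics/v2.png",cv2.resize(cv2.vconcat([a,b]),None,fx=3.2,fy=3.2,interpolation=3))
E
```

```text
t 10.0333 case [0.0038 0.1774 0.2782] F case [ 0.8127  0.4984 -0.3125] open 0.0020206456509134726
shift [-0.8081 -0.0142  0.0255] turn [ 0.021  -0.0025  0.0018]
```

View pics/v2.png

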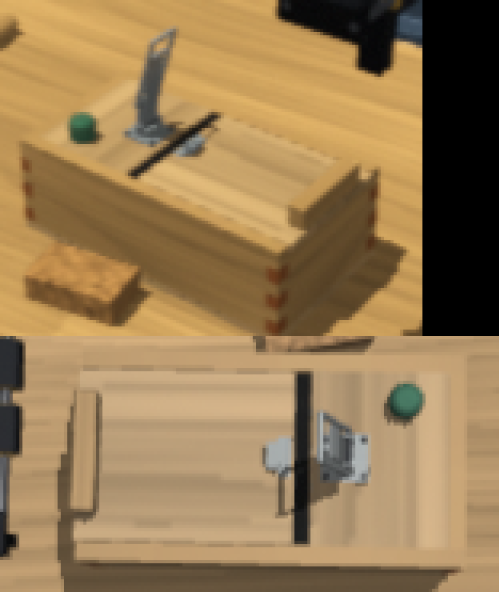

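Lid now rests on the seal, with the block's outer edge at about top col 230, and the keeper sits just ahead of the strip. Lever, loop and weight are undisturbed. Moving over behind the loop.

Request:
step_arm(
  steps=[
    [-0.1, -0.014, 0.02, 0.02, 0, 0, 1],
    [-0.22, -0.014, 0.02, 0.02, 0, 0, 1],
    [-0.35, -0.014, 0.02, 0.02, 0, 0, 1],
    [-0.48, -0.014, 0.02, 0.02, 0, 0, 1],
    [-0.6, -0.014, 0.02, 0.02, 0, 0, 1],
    [-0.72, -0.014, 0.02, 0.02, 0, 0, 1],
    [-0.81, -0.014, 0.02, 0.02, 0, 0, 1],
    [-0.81, -0.014, 0.02, 0.02, 0, 0, 1],
  ],
)

```text
time_s: 10.8
position: [0.5414, -0.0478, 0.2621]
tcp_rot: [[0.046, 0.999, -0.019], [0.999, -0.046, -0.002], [-0.002, -0.019, -1.0]]
force: [0.1, 0.1, -0.6]
opening: 0.008
grasp_force: 0.0
```

```bash
python3 -c "
from h import *
goto([0.001,-.065,.219])"
```

```text
t 10.8 case [-0.0054 -0.0716  0.2621] F case [ 0.0493  0.071  -0.57  ] open 0.008242883831381144
shift [0.0225 0.0239 0.1432] turn [-0.0241  0.0031 -0.0055]
```

Request:
step_arm(
  steps=[
    [0.0, 0.0, 0.0, 0, 0, 0, 1],
    [0.0, 0.0, 0, 0, 0, 0, 1],
    [0, 0, 0.05, 0, 0, 0, 1],
    [0, 0.0, 0.1, 0, 0, 0, 1],
    [0, 0, 0.12, 0, 0, 0, 1],
    [0, 0, 0.12, 0, 0, 0, 1],
  ],
)

```text
time_s: 11.3
position: [0.5401, -0.0411, 0.2261]
tcp_rot: [[0.039, 0.999, -0.02], [0.999, -0.039, 0.002], [0.001, -0.02, -1.0]]
force: [-1.0, 0.8, -0.1]
opening: 0.007
grasp_force: 0.0
```

```bash
python3 -c "
from h import *
goto([0.001,-.063,.218])"
```

```text
t 11.3 case [-0.0069 -0.0649  0.2261] F case [-1.0653  0.8036 -0.0832] open 0.007338365329875764
shift [0.0063 0.0271 0.0266] turn [-0.0261 -0.0015  0.0036]
```

Request:
step_arm(
  steps=[
    [0, 0.027, 0.015, -0.026, 0, 0, 1],
    [0, 0.027, 0.027, -0.026, 0, 0, 1],
    [0.01, 0.027, 0.027, -0.026, 0, 0, 1],
    [0.02, 0.027, 0.027, -0.026, 0, 0, 1],
    [0.03, 0.027, 0.027, -0.026, 0, 0, 1],
    [0.04, 0.027, 0.027, -0.026, 0, 0, 1],
    [0.05, 0.027, 0.027, -0.026, 0, 0, 1],
    [0.05, 0.027, 0.027, -0.026, 0, 0, 1],
  ],
)

```text
time_s: 11.97
position: [0.5501, -0.0275, 0.2201]
tcp_rot: [[0.04, 0.999, 0.005], [0.999, -0.04, -0.0], [0.0, 0.005, -1.0]]
force: [0.8, -0.8, 0.3]
opening: 0.004
grasp_force: 0.0
```

```bash
python3 -c "
from h import *
goto([0.001,-.030,.216])"
```

```text
t 11.9667 case [ 0.0024 -0.0509  0.2201] F case [ 0.8353 -0.7699  0.3339] open 0.004401893616883048
shift [ 0.0698 -0.0048  0.0136] turn [ 0.0062 -0.0002  0.0019]
```

Request:
step_arm(
  steps=[
    [0.009, -0.004, 0.004, 0, 0, 0, 1],
    [0.018, -0.004, 0.008, 0, 0, 0, 1],
    [0.027, -0.004, 0.01, 0, 0, 0, 1],
    [0.036, -0.004, 0.012, 0, 0, 0, 1],
    [0.045, -0.004, 0.014, 0, 0, 0, 1],
    [0.054, -0.004, 0.016, 0, 0, 0, 1],
    [0.063, -0.004, 0.018, 0, 0, 0, 1],
    [0.072, -0.004, 0.02, 0, 0, 0, 1],
  ],
)

```text
time_s: 12.63
position: [0.5499, -0.0063, 0.2137]
tcp_rot: [[0.041, 0.999, 0.005], [0.999, -0.041, -0.0], [0.0, 0.005, -1.0]]
force: [-0.2, 0.1, -0.0]
opening: 0.003
grasp_force: 0.0
```

Request:
step_arm(
  steps=[
    [0.009, 0, 0.004, 0, 0, 0, 1],
    [0.018, 0, 0.008, 0, 0, 0, 1],
    [0.027, 0, 0.012, 0, 0, 0, 1],
    [0.036, 0, 0.016, 0, 0, 0, 1],
    [0.045, 0, 0.02, 0, 0, 0, 1],
    [0.054, 0, 0.022, 0, 0, 0, 1],
    [0.063, 0, 0.024, 0, 0, 0, 1],
    [0.063, 0, 0.024, 0, 0, 0, 1],
  ],
)

```text
time_s: 13.3
position: [0.5506, 0.0128, 0.2065]
tcp_rot: [[0.041, 0.999, 0.004], [0.999, -0.041, 0.0], [0.0, 0.004, -1.0]]
force: [-0.7, -0.9, -0.1]
opening: 0.002
grasp_force: 0.0
```

```bash
python3 - <<'E'
from h import *
goto([0,-.01,.2])
c=[cam("top"),cam("scene")]
a=c[1][0][155:260,232:364,::-1];b=c[0][0][180:260,208:364,::-1]
a=cv2.copyMakeBorder(a,0,0,0,24,0)
cv2.imwrite("pics/v3.png",cv2.resize(cv2.vconcat([a,b]),None,fx=3.2,fy=3.2,interpolation=3))
E
```

```text
t 13.3 case [ 0.0012 -0.0106  0.2065] F case [-0.6813 -0.9405 -0.0529] open 0.0023750582668175774
shift [ 0.0021 -0.0042  0.0216] turn [ 0.0056 -0.0002  0.0016]
```

View pics/v3.png

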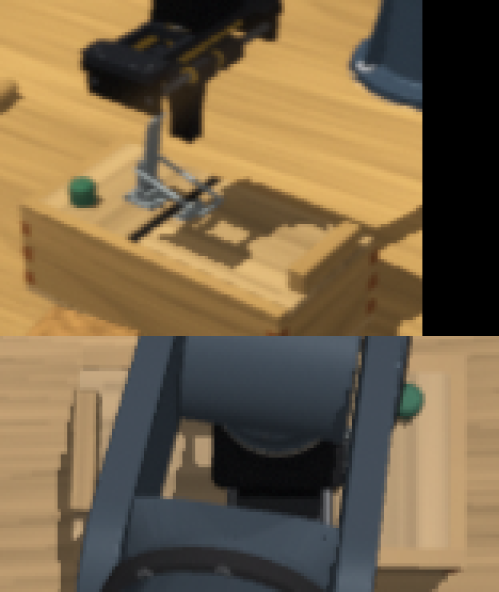

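Scene view: the loop has dropped and its legs run from the lever down past the seal to the lid around the keeper. The lever is still forward of upright. Next I lower the finger in front of the lever and start pushing it back.

Request:
step_arm(
  steps=[
    [0, -0.003, 0.02, 0, 0, 0, 1],
    [0, -0.003, 0.04, 0, 0, 0, 1],
    [0, -0.003, 0.05, 0, 0, 0, 1],
    [-0.015, -0.003, 0.05, 0, 0, 0, 1],
    [-0.03, -0.003, 0.05, 0, 0, 0, 1],
    [-0.045, -0.003, 0.05, 0, 0, 0, 1],
    [-0.055, -0.003, 0.05, 0, 0, 0, 1],
    [-0.065, -0.003, 0.05, 0, 0, 0, 1],
  ],
)

```text
time_s: 14.07
position: [0.5492, -0.0078, 0.1918]
tcp_rot: [[0.042, 0.999, 0.005], [0.999, -0.042, -0.0], [-0.0, 0.005, -1.0]]
force: [-0.6, 0.4, -0.6]
opening: 0.004
grasp_force: 0.0
```

Request:
step_arm(
  steps=[
    [-0.01, 0, 0, 0, 0, 0, 1],
    [-0.02, 0, 0, 0, 0, 0, 1],
    [-0.03, 0, 0, 0, 0, 0, 1],
    [-0.04, 0, 0, 0, 0, 0, 1],
    [-0.05, 0, 0, 0, 0, 0, 1],
    [-0.06, 0, 0, 0, 0, 0, 1],
    [-0.07, 0, 0, 0, 0, 0, 1],
    [-0.08, 0, 0, 0, 0, 0, 1],
  ],
)

```text
time_s: 14.73
position: [0.548, -0.0312, 0.1914]
tcp_rot: [[0.041, 0.999, 0.004], [0.999, -0.041, 0.0], [0.0, 0.004, -1.0]]
force: [0.7, 3.3, 0.7]
opening: 0.007
grasp_force: 0.8
```

```bash
python3 - <<'E'
from h import *
goto([0,-.0864,.1785])
c=[cam("scene")]
a=c[0][0][175:255,232:332,::-1]
cv2.imwrite("pics/v4.png",cv2.resize(a,None,fx=6,fy=6,interpolation=3))
E
```

```text
t 14.7333 case [ 0.0004 -0.0548  0.1914] F case [0.5447 3.3719 0.6625] open 0.00700559959408548
shift [-0.1055 -0.0018  0.043 ] turn [ 0.0057 -0.0005  0.001 ]
```

View pics/v4.png

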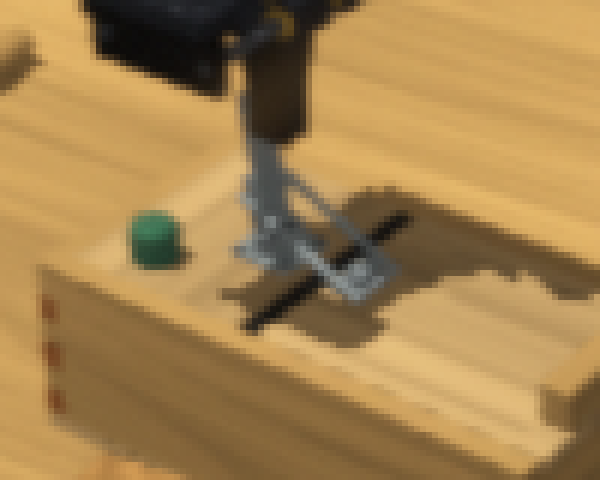

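The loop's bar lies on the +y side of the keeper (keeper (355,265), bar about (375,283)), so it is hooked. The lever is upright and taking load. Following the arc.

Request:
step_arm(
  steps=[
    [-0.014, 0, 0, 0, 0, 0, 1],
    [-0.028, 0, 0.003, 0, 0, 0, 1],
    [-0.042, 0, 0.007, 0, 0, 0, 1],
    [-0.056, 0, 0.012, 0, 0, 0, 1],
    [-0.069, 0, 0.018, 0, 0, 0, 1],
    [-0.082, 0, 0.026, 0, 0, 0, 1],
    [-0.094, 0, 0.035, 0, 0, 0, 1],
    [-0.105, 0, 0.044, 0, 0, 0, 1],
  ],
)

```text
time_s: 15.45
position: [0.5464, -0.0621, 0.1781]
tcp_rot: [[0.042, 0.999, 0.004], [0.999, -0.042, 0.002], [0.002, 0.004, -1.0]]
force: [-0.1, 6.4, 0.6]
opening: 0.003
grasp_force: 2.3
```

```bash
python3 -c "
from h import *
goto([0.00,-.0962,.1663])"
```

```text
t 15.45 case [ 0.0002 -0.0857  0.1781] F case [-0.3364  6.3504  0.6295] open 0.0034835523908437857
shift [-0.0352 -0.0008  0.0393] turn [ 0.0047 -0.0024  0.0003]
```

Request:
step_arm(
  steps=[
    [-0.01, 0, 0.009, 0, 0, 0, 1],
    [-0.019, 0, 0.019, 0, 0, 0, 1],
    [-0.027, 0, 0.029, 0, 0, 0, 1],
    [-0.034, 0, 0.04, 0, 0, 0, 1],
    [-0.04, 0, 0.051, 0, 0, 0, 1],
    [-0.046, 0, 0.062, 0, 0, 0, 1],
  ],
)

```text
time_s: 15.95
position: [0.5463, -0.077, 0.1596]
tcp_rot: [[0.041, 0.999, 0.005], [0.999, -0.041, -0.001], [-0.001, 0.005, -1.0]]
force: [-0.6, 2.2, 1.3]
opening: 0.008
grasp_force: 1.0
```

```bash
python3 -c "
from h import *
goto([0.00,-.1026,.152])"
```

```text
t 15.95 case [ 0.0007 -0.1006  0.1596] F case [-0.7388  2.1271  1.3421] open 0.008440961974828975
shift [-0.0067 -0.0025  0.0254] turn [0.006  0.0011 0.0014]
```

Request:
step_arm(
  steps=[
    [-0.003, -0.002, 0.009, 0, 0, 0, 1],
    [-0.006, -0.002, 0.018, 0, 0, 0, 1],
    [-0.008, -0.002, 0.027, 0, 0, 0, 1],
    [-0.01, -0.002, 0.036, 0, 0, 0, 1],
    [-0.012, -0.002, 0.045, 0, 0, 0, 1],
    [-0.012, -0.002, 0.052, 0, 0, 0, 1],
  ],
)

```text
time_s: 16.45
position: [0.5458, -0.0804, 0.1439]
tcp_rot: [[0.041, 0.999, 0.005], [0.999, -0.041, -0.001], [-0.0, 0.005, -1.0]]
force: [-0.3, -0.8, 0.6]
opening: 0.007
grasp_force: 0.0
```

```bash
python3 -c "
from h import *
goto([0.00,-.105,.1365])"
```

```text
t 16.45 case [ 0.0004 -0.1039  0.1439] F case [-0.2785 -0.8371  0.6168] open 0.0068719641027600335
shift [-0.0036 -0.0014  0.0246] turn [0.0063 0.0005 0.001 ]
```

Request:
step_arm(
  steps=[
    [0, 0, 0.005, 0, 0, 0, 1],
    [0, 0, 0.01, 0, 0, 0, 1],
    [0, 0, 0.014, 0, 0, 0, 1],
    [0, 0, 0.018, 0, 0, 0, 1],
    [0, 0, 0.021, 0, 0, 0, 1],
    [0, 0, 0.021, 0, 0, 0, 1],
  ],
)

```text
time_s: 16.95
position: [0.5456, -0.0799, 0.1378]
tcp_rot: [[0.041, 0.999, 0.004], [0.999, -0.041, -0.0], [0.0, 0.004, -1.0]]
force: [0.3, -0.3, 0.7]
opening: 0.005
grasp_force: 0.0
```

Request:
step_arm(
  steps=[
    [0, 0, 0.002, 0, 0, 0, 1],
    [0, 0, 0.004, 0, 0, 0, 1],
    [0, 0, 0.004, 0, 0, 0, 1],
  ],
)

```text
time_s: 17.2
position: [0.5458, -0.08, 0.1369]
tcp_rot: [[0.041, 0.999, 0.005], [0.999, -0.041, -0.0], [-0.0, 0.005, -1.0]]
force: [-0.4, -0.2, -0.1]
opening: 0.005
grasp_force: 0.4
```

Request:
step_arm(
  steps=[
    [0, 0, 0.002, 0, 0, 0, 1],
    [0, 0, 0.004, 0, 0, 0, 1],
    [0, 0, 0.004, 0, 0, 0, 1],
  ],
)

```text
time_s: 17.45
position: [0.5459, -0.08, 0.1367]
tcp_rot: [[0.041, 0.999, 0.005], [0.999, -0.041, -0.0], [-0.0, 0.005, -1.0]]
force: [-2.6, 0.5, 8.0]
opening: 0.004
grasp_force: 4.1
```

Request:
step_arm(
  steps=[
    [0, 0, 0.002, 0, 0, 0, 1],
    [0, 0, 0.003, 0, 0, 0, 1],
    [0, 0, 0.003, 0, 0, 0, 1],
  ],
)

```text
time_s: 17.7
position: [0.5459, -0.08, 0.1366]
tcp_rot: [[0.041, 0.999, 0.006], [0.999, -0.041, -0.001], [-0.0, 0.006, -1.0]]
force: [-3.8, 0.6, 12.6]
opening: 0.01
grasp_force: 6.6
```

It hits a hard stop exactly at the predicted flat height (TCP 0.1366). Lifting off to check.

Request:
step_arm(
  steps=[
    [0, 0, -0.01, 0, 0, 0, 1],
    [0, 0, -0.05, 0, 0, 0, 1],
    [0, 0, -0.15, 0, 0, 0, 1],
    [0, 0, -0.28, 0, 0, 0, 1],
    [0, 0, -0.4, 0, 0, 0, 1],
    [0, 0, -0.5, 0, 0, 0, 1],
    [0, 0, -0.6, 0, 0, 0, 1],
    [0, 0, -0.6, 0, 0, 0, 1],
  ],
)

```text
time_s: 18.37
position: [0.5481, -0.0809, 0.3212]
tcp_rot: [[0.041, 0.999, 0.017], [0.999, -0.041, -0.005], [-0.004, 0.018, -1.0]]
force: [0.9, 0.6, 0.2]
opening: 0.008
grasp_force: 0.0
```

```bash
python3 - <<'E'
from h import *
goto([0,-.105,.3])
c=[cam("scene")]
a=c[0][0][170:280,225:365,::-1]
cv2.imwrite("pics/v5.png",cv2.resize(a,None,fx=5,fy=5,interpolation=3))
E
```

```text
t 18.3667 case [ 0.0027 -0.1044  0.3212] F case [0.8411 0.6242 0.1684] open 0.007610479127739416
shift [-0.0016 -0.0102  0.0704] turn [0.0224 0.005  0.0012]
```

View pics/v5.png

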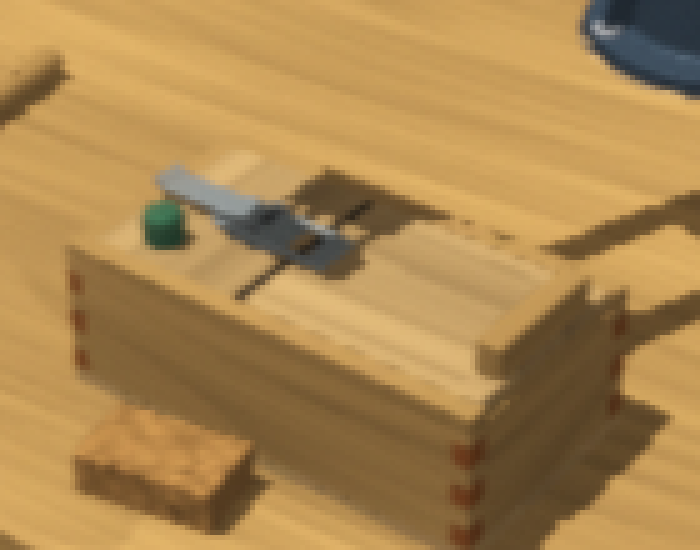

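The lever lies flat at (160–340,180–260), the loop is drawn onto the keeper, the seal is squeezed thin, and the weight and cork block are in place.

```bash
python3 -c "
from rig import *
print(hand_in())"
```

```text
the job is handed in; nothing more can be done
None
```

The chisel case is closed and handed in: the lid was pressed to its seal with about 9.5 N, the loop is hooked over the keeper, and the lever is past centre and flat against its stop, at about 18 s of the 59 s allowed.

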